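Unlock the left-hand locking screw and move the filter slide to the tray

TASK

The filter slide in the metal holder is locked by a lever screw with a left-hand thread: it loosens clockwise seen from above, so feel that it gives that way and back it off until you feel its stop, only there is the lock clear; never wrench it either way. Then draw the slide straight out of its channel by its tab, without tugging against the lock or the holder, and set it down gently, flat on the floor of the wide bay of the clear tray. Do not disturb the jar, the mouse or the little sample case.

Things in the scene. Friction and masses are not known exactly. Their poses are not given: they have to be found in the camera images.
- holder: Fixed metal filter-slide holder; base 150 x 92 x 12 mm (local x -100 to +50). Origin on the table under the screw axis, z up. A channel 43 mm wide along local x (floor 12 mm up, rails to 22 mm) is open at its -x end, which faces roughly to the robot. A bridge (x -15 to +15, y -45 to +45, 26 to 42 mm up) spans it at the origin and carries the locking screw.
- lever: Black crank lever of the left-hand screw, turning about the holder's vertical axis. Origin on that axis at table level; local x points out along the arm (13 mm wide bar, top 71 mm up). Starts done up, arm -0.2 to 1.8 rad anticlockwise of the holder's x. Clockwise from above loosens; it comes to the loosened stop after 1.2 to 2.6 rad (it differs each time); 0 to 1.4 rad the other way tightens it hard.
- lever_grip (a point): Centre, half-way up, of the lever's upright round black grip: 16 mm diameter, 42 mm tall, revolving freely about its own axis, 65 mm from the screw axis, 93 mm above the table. Turning drags about 5 N here all the way; the tight end and the loosened stop are springy, about 1.2 N here per mm pushed on (the same spring gives 4 mm before the screw starts). More than 14 N of push is wrenching.
- twist (a joint): Wind-up of the springy steel collar under the lever: 0 with no load, negative while the lever is pushed clockwise, positive while pushed anticlockwise, 5 N m per rad (about 0.07 rad from drag alone). More than 0.18 rad either way is wrenching. The lever's screw lifts a 10 mm lock pin out of a 14 mm square hole in the slide; it is clear only within the last 0.3 rad before the stop.
- slide_tab (a point): Centre, half-way up, of the loose grey filter slide's upright tab: 22 mm (local x) x 12 mm (y), 28 mm tall above the plate. It is 43 mm from the plate's centre towards local -x, 24 mm above the plate's underside. In the holder the axes match the holder's: the tab is 82 mm from the screw axis on the -x side, 36 mm above the table.
- slide_mid (a point): Centre of the filter slide's plate, 110 (x) x 40 (y) x 10 mm, 5 mm above its underside; slide about 90 g; axes as for the tab. In the holder its far end reaches 16 mm beyond the screw axis under the bridge, so it must be drawn more than 32 mm towards the holder's -x before it can be lifted out.
- tray_bay (a point): Centre of the floor of the wide bay of the fixed clear shallow tray, on the floor's upper face 5 mm above the table; the bay is 150 mm along local x, 81 mm along y inside, walls to 18 mm above the table. The strip of small cells lies on the local +y side. The slide fits with its length along local x, either way round.
- bottle: Bystander: white plastic jar, 68 mm diameter, 105 mm tall, loose; origin at the centre of its underside.
- mouse: Bystander: black computer mouse, 105 x 60 x 33 mm, loose; origin at the centre of its underside.
- case: Bystander: small white sample case, 50 x 50 x 16 mm, loose; origin at the centre of its underside.
Things that resemble listed ones, but are neither listed nor needed, are in the scene too. What is meant by the part that bears slide_tab is not brown, and is the larger of those in its own colour.

How it is judged:
By the outcome, as a careful person would: the job done as asked, in the order asked, and still so for the second after the job is handed in, with the robot touching nothing.
It also fails if it takes over 72 s, if anything falls off the work surface, if the arm or the gripper's body presses on something with over 40 N, if the wrist force passes 120 N, or if a joint passes its speed limit or range.

ROBOT

A 7-joint arm with a two-finger parallel gripper is mounted at the origin on the work surface. World frame = base frame: x ahead of the robot, y to its left, z up, the work surface at z = 0. Lengths are in m, angles in rad, forces in N, time in s.
With the tool pointing down it reaches from about 0.375 to 0.925 m from the base axis. Payload 3.1 kg.
Tool frame: the origin (TCP) lies midway between the tips of the shut fingers; the grasp point (between the pads) lies 19 mm behind it (ctrl.tcp_to_grasp is the distance from the TCP to the grasp point, in m); z points along the fingers, y is the line along which they close (so a half turn about z gives the same grasp; the last joint's range is limited). The gripper opens to 85 mm and grips with 20 to 120 N. Pads are 22 mm wide; open, the fingers measure 114 mm over their backs; the gripper's body (76 mm by 85 mm) begins 54 mm behind the grasp point. The pads swing forward as they close: fully open they stand 13 mm farther back than shut.
Start: joints at [-1.211, 0.383, 0.044, 1.598, -0.018, 1.161, -0.05], TCP at [0.287, 0.583, 0.231] pointing down, gripper open.
Joint ranges: [-2.61, 2.61], [-0.41, 2.15], [-1.48, 1.57], [0, 2.5], [-1.57, 4.71], [0.05, 1.97], [-2.85, 2.85]. Speed limits (rad/s): [2.79, 2.79, 3.14, 3.14, 3.14, 3.14, 3.14].

INTERFACE

Orientations are given as a 3x3 rotation matrix whose columns are the frame's x, y, z axes.
In Python, from rig import ctrl gives the robot as it stands. The module is installed in compiled form; this text tells all that it offers.
- The arm moves only by the tool send_rows, never from a script. Its argument "motion" is a list of rows, each a list of 4 numbers: the shift along the tool's x, y, z scaled (see below), then the turn about the tool's z scaled (see below). In form: [[x, y, z, turn], ...]. A call has exactly 5 rows; each row is the pose to reach, as a shift and turn from the pose commanded when the call began, along the tool's axes at that moment; what a row does not reach only later rows make up. The controller multiplies each number of a shift by 1 m and each number of a turn by 30 degrees. A row lasts 1/12 s, in which the tool goes at most 41.7 mm and 7.16 degrees, less where a joint would pass 70% of its speed; a pose out of reach is approached as far as the arm can. A call with a number of a shift or a turn outside -1 to 1 is refused whole. A call with a gripper value outside its range is refused whole. "grip" is the opening, from 0 (shut) to 1 (fully open), set as the call begins (left out, the last holds). The fingers move at their own pace and stop on an object; "squeeze" is the grip in N (left out, the last holds). Time passes only in rows, so rows that repeat a pose let the fingers close, or fill a call up. It gives the time, the measured TCP pose, the force, the opening and the grip force at its end, in the units of the state.
- ctrl.sense(): the state, without advancing time (a new reading comes with each control period).
- ctrl.camera(name): name is "scene" or "top" or "wrist"; returns a dict with "color" (384x512x3 uint8, red, green, blue), "fovy" (degrees; the focal length in pixels is half the picture's height over the tangent of half this angle, whatever the lens; pixels are square), "cx", "cy" (the principal point, pixels), "cam_to_world" (4x4, takes a point from camera to world coordinates); the wrist camera has in their place "T_tool_cam" (4x4, takes a point from camera to tool coordinates, whose origin is the TCP and whose axes are the flange's). Camera axes: x right, y up, looking along -z (the intrinsics and any distortion apply to the point x, -y, -z); pixel columns grow to the right and rows downward; lengths in m; the calibration is good to about 2 mm. A picture is of the moment at which its call begins: read the wrist's pose just before it. There is no depth.
- ctrl.finish_job(): hands the job in; it is judged then, once.
The state is a dict: "t": time; "joints": joint angles; "qd": joint speeds; "effort": joint torques, N m; "eef_pos": TCP position; "tool_rot": TCP orientation; "ft_force": force on the tool from outside, world axes, zero at the start; "ft_torque": the same for the moment, N m; "width": finger opening in m; "grasp_force": force on a finger pad.
Only numpy, scipy, OpenCV 4.12 (cv2) and the standard library are available. Lean on these libraries where they do the work, as an engineer would, in place of code of your own. Each camera call takes 0.05 s, during which the arm holds its last target. There are 200 camera calls.

## Working session

There is one attempt and no reset: what is moved stays moved. The work goes in short steps, Python scripts to look and compute and a tool call to move; the robot and the scene stay as the last step left them, time stands still between calls to the robot, and variables do not carry over. Pictures are saved under pics/ and viewed, at most 10 in all, crops included, and the job is handed in when it is done.

Besides the shell and the picture viewer there is one more tool, called after "Emit:" as name(argument=value, ...), one argument or row to a line, values as JSON. send_rows: Moves the arm, as the interface text tells. Shifts and turns lie within -1 to 1; 1 stands for 1 m of shift or 30 degrees of turn. Its arguments: {"type":"object","properties":{"motion":{"type":"array","items":{"type":"array","items":{"type":"number","minimum":-1,"maximum":1}}},"grip":{"type":"number"},"squeeze":{"type":"number"}},"required":["motion"]}

```bash
ls; mkdir -p pics
python3 - <<'E'
from rig import ctrl
import cv2,numpy as np
s=ctrl.sense();print({k:np.round(v,3).tolist() for k,v in s.items()})
for n in("scene","top","wrist"):
    c=ctrl.camera(n);cv2.imwrite(f"pics/{n}0.png",c["color"][...,::-1])
    print(n,{k:(np.round(v,4).tolist()) for k,v in c.items() if k!="color"})
a=[cv2.imread(f"pics/{n}0.png") for n in("scene","top")]
np.save("pics/dummy.npy",0)
E
```

```text
pics
{'t': 0.0, 'joints': [-1.211, 0.384, 0.044, 1.6, -0.018, 1.161, -0.05], 'qd': [0.0, 0.0, -0.001, -0.0, -0.001, 0.0, -0.002], 'effort': [0.0, -43.346, 1.024, -24.951, 0.01, 0.011, 0.0], 'eef_pos': [0.287, 0.582, 0.23], 'tool_rot': [[-0.897, 0.442, -0.001], [0.442, 0.897, -0.002], [-0.0, -0.003, -1.0]], 'ft_force': [-0.422, -0.072, -0.769], 'ft_torque': [-0.012, -0.035, -0.013], 'grasp_force': 0.0, 'width': 0.086}
scene {'fovy': 45.3875, 'cx': 261.5428, 'cy': 197.4916, 'cam_to_world': [[0.4852, -0.6741, 0.5569, 1.1732], [0.8744, 0.3722, -0.3113, -0.3323], [0.0026, 0.638, 0.77, 0.8908], [0.0, 0.0, 0.0, 1.0]]}
top {'fovy': 50.7818, 'cx': 255.0616, 'cy': 192.2105, 'cam_to_world': [[0.0175, 0.9966, -0.0807, 0.4963], [-0.9998, 0.0183, 0.0082, -0.0003], [0.0096, 0.0806, 0.9967, 1.0269], [0.0, 0.0, 0.0, 1.0]]}
wrist {'fovy': 58.0172, 'cx': 253.9813, 'cy': 195.2818, 'T_tool_cam': [[-0.0002, 0.9514, 0.3081, 0.0782], [1.0, 0.0001, 0.0003, -0.0012], [0.0003, 0.3081, -0.9514, -0.1421], [0.0, 0.0, 0.0, 1.0]]}
```

View pics/scene0.png

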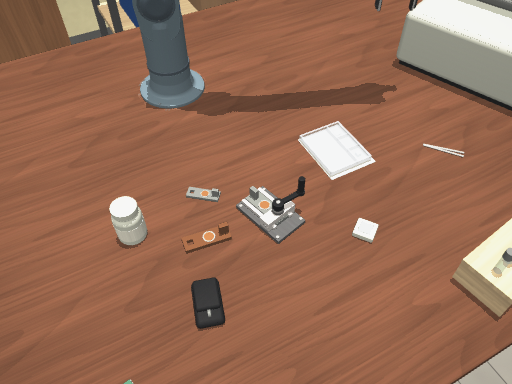

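View pics/top0.png

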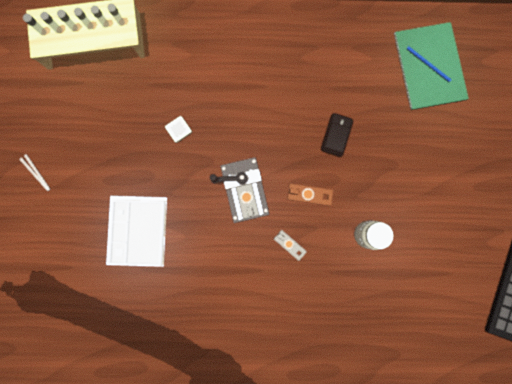

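The scene shows the holder with its grey slide at about (270,212), and the top view shows it at (246,190). Three things could be taken for the slide in the top view:
- the grey slide in the holder, (246,198)
- the brown one, (310,194)
- a smaller loose grey one, (290,245)

I choose the one in the holder: it is the larger grey one. The lever grip is at top (215,179), the tray at (137,231), with its cell strip on the left. I'll check the choice in one close crop.

```bash
cat > h.py <<'E'
from rig import ctrl
import cv2,numpy as np
def cam(n,save=None):
    s=ctrl.sense();c=ctrl.camera(n)
    if n=="wrist":
        T=np.eye(4);T[:3,:3]=s["tool_rot"];T[:3,3]=s["eef_pos"];c["cam_to_world"]=T@c["T_tool_cam"]
    c["f"]=c["color"].shape[0]/2/np.tan(np.radians(c["fovy"]/2))
    if save: cv2.imwrite(save,c["color"][...,::-1])
    return c
def ray(c,u,v):
    d=np.array([(u-c["cx"])/c["f"],-(v-c["cy"])/c["f"],-1]);T=c["cam_to_world"]
    return T[:3,3],T[:3,:3]@d
def onz(c,u,v,z):
    o,d=ray(c,u,v);return o+d*(z-o[2])/d[2]
def tri(rs):
    A=0;b=0
    for o,d in rs:
        d=d/np.linalg.norm(d);P=np.eye(3)-np.outer(d,d);A=A+P;b=b+P@o
    p=np.linalg.solve(A,b)
    return p,[float(np.linalg.norm(np.cross(p-o,d/np.linalg.norm(d)))) for o,d in rs]
def proj(c,p):
    T=c["cam_to_world"];q=T[:3,:3].T@(np.array(p)-T[:3,3])
    return c["cx"]+c["f"]*q[0]/-q[2],c["cy"]-c["f"]*q[1]/-q[2]
E
python3 - <<'E'
from h import *
t=cam("top");s=cam("scene")
for n,u,v,z in(("holder",245,190,.02),("grip",215,179,.11),("hub",241,177,.071),("tray",137,231,.005),("bottle",377,235,.1),("mouse",338,135,.03),("case",178,129,.016)):
    print(n,np.round(onz(t,u,v,z),3))
a=t["color"][140:260,100:280];b=s["color"][165:250,210:400]
a=cv2.resize(a[:, 90:],(440,586),interpolation=3);b=s["color"][170:250,230:310];b=cv2.resize(b,(360,360),interpolation=3)
o=np.zeros((600,800,3),np.uint8);o[:586,:440]=a;o[:360,440:]=b
cv2.imwrite("pics/crop1.png",o[...,::-1])
E
```

```text
holder [0.583 0.017 0.02 ]
grip [0.599 0.084 0.11 ]
hub [0.609 0.026 0.071]
tray [0.476 0.286 0.005]
bottle [ 0.478 -0.288  0.1  ]
mouse [ 0.725 -0.214  0.03 ]
case [0.735 0.19  0.016]
```

View pics/crop1.png

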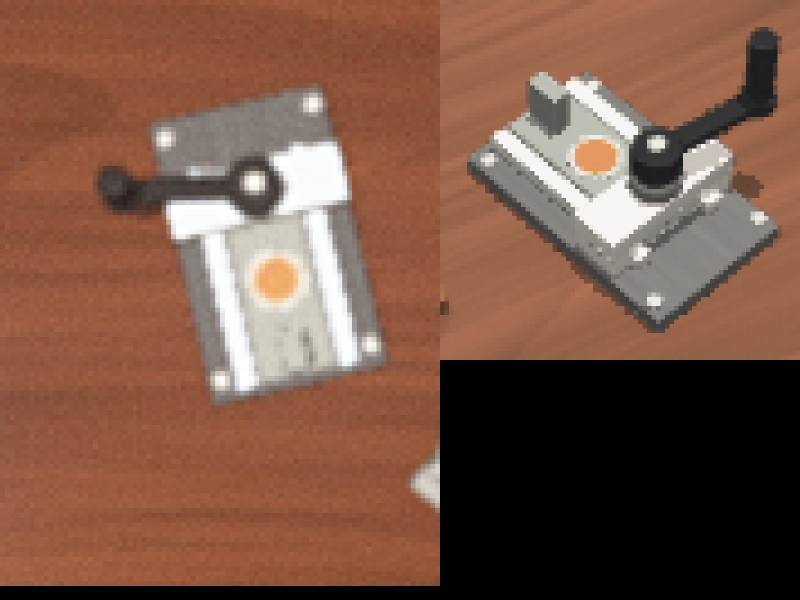

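The crop confirms the choice: a grey slide with an upright tab under the bridge, with the lever pointing to world +y. Now I'll bring the wrist camera over.

Emit:
send_rows(
  motion=[
    [-0.035,-0.019,0,0.2],
    [-0.07,-0.038,0,0.4],
    [-0.105,-0.057,0,0.6],
    [-0.14,-0.076,0,0.8],
    [-0.176,-0.095,0,1.0],
  ],
  grip=0.4,
)

```text
t: 0.67
eef_pos: [0.4037, 0.4185, 0.2313]
tool_rot: [[-0.552, 0.834, -0.0], [0.834, 0.552, 0.0], [0.0, 0.0, -1.0]]
ft_force: [0.5, 0.6, 0.9]
width: 0.034
grasp_force: 0.0
```

Emit:
send_rows(
  motion=[
    [-0.04,0.001,0,0.2],
    [-0.08,0.002,0,0.4],
    [-0.12,0.003,0,0.6],
    [-0.16,0.005,0,0.8],
    [-0.2,0.006,0,1.0],
  ],
)

```text
t: 1.08
eef_pos: [0.5201, 0.2555, 0.2315]
tool_rot: [[-0.061, 0.998, 0.0], [0.998, 0.061, 0.001], [0.001, 0.0, -1.0]]
ft_force: [0.2, 0.7, -0.3]
width: 0.0339
grasp_force: 0.0
```

Emit:
send_rows(
  motion=[
    [-0.03,0.018,0,0],
    [-0.06,0.036,0,0],
    [-0.09,0.055,0,0],
    [-0.09,0.055,0,0],
    [-0.09,0.055,0,0],
  ],
)

```text
t: 1.5
eef_pos: [0.5816, 0.167, 0.2314]
tool_rot: [[-0.059, 0.998, 0.001], [0.998, 0.059, -0.001], [-0.001, 0.001, -1.0]]
ft_force: [-0.4, 0.5, -0.0]
width: 0.0343
grasp_force: 0.0
```

Run:
```python
from h import *
import pickle
s=ctrl.sense();print(s["t"],np.round(s["eef_pos"],3),np.round(s["tool_rot"],3).tolist(),np.round(s["joints"],2))
c=cam("wrist","pics/w1.png");pickle.dump(c,open("w1.pkl","wb"))
```

```text
1.5 [0.582 0.167 0.231] [[-0.059, 0.998, 0.001], [0.998, 0.059, -0.001], [-0.001, 0.001, -1.0]] [-0.71  0.31  0.44  1.73 -0.14  1.13 -0.17]
```

Emit:
send_rows(
  motion=[
    [-0.03,-0.01,0,0],
    [-0.06,-0.02,0,0],
    [-0.09,-0.03,0,0],
    [-0.12,-0.04,0,0],
    [-0.12,-0.04,0,0],
  ],
)

```text
t: 1.97
eef_pos: [0.5459, 0.042, 0.2312]
tool_rot: [[-0.059, 0.998, -0.002], [0.998, 0.059, -0.003], [-0.003, -0.002, -1.0]]
ft_force: [0.4, -0.9, -1.0]
width: 0.0343
grasp_force: 0.0
```

Emit:
send_rows(
  motion=[
    [0,0,0,0],
    [0,0,0,0],
    [0,0,0,0],
    [0,0,0,0],
    [0,0,0,0],
  ],
)

```text
t: 2.38
eef_pos: [0.5482, 0.0506, 0.2311]
tool_rot: [[-0.069, 0.998, -0.0], [0.998, 0.069, 0.0], [0.0, -0.0, -1.0]]
ft_force: [1.5, 0.3, 0.1]
width: 0.0341
grasp_force: 0.0
```

Run:
```python
from h import *
import pickle
s=ctrl.sense();print(s["t"],np.round(s["eef_pos"],3),np.round(s["tool_rot"],3).tolist(),np.round(s["joints"],2))
c=cam("wrist","pics/w2.png");pickle.dump(c,open("w2.pkl","wb"))
```

```text
2.3833 [0.548 0.051 0.231] [[-0.069, 0.998, -0.0], [0.998, 0.069, 0.0], [0.0, -0.0, -1.0]] [-0.61  0.21  0.5   1.86 -0.11  1.1   0.  ]
```

View pics/w1.png

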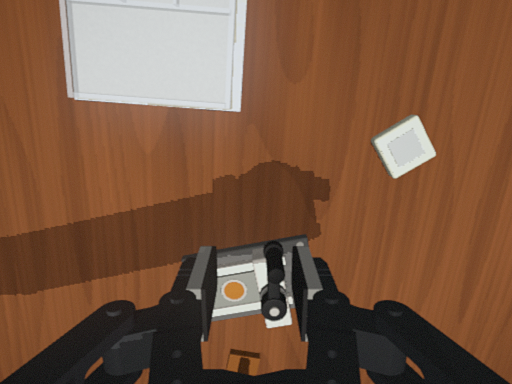

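View pics/w2.png

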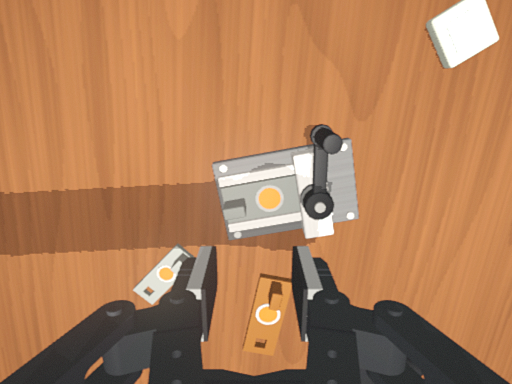

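w2 shows the holder with its corner screws at (223,168), (344,147), (351,215) and (238,235). The hub dot is at (318,204), the grip top near (332,142), the tab near (235,209) and the orange mark at (269,198). w1 shows the tray bay's near wall from (72,98) to (240,110), and the divider near v≈12. Next I'll triangulate.

Run:
```python
from h import *
import pickle
t=cam("top");s=cam("scene");w2=pickle.load(open("w2.pkl","rb"));w1=pickle.load(open("w1.pkl","rb"))
def bright(c,u,v,r=5):
    g=cv2.cvtColor(c["color"],6 if False else cv2.COLOR_RGB2GRAY).astype(float)
    U,V=int(round(u)),int(round(v));p=g[V-r:V+r+1,U-r:U+r+1];w=np.clip(p-(p.min()+.6*(p.max()-p.min())),0,None)
    y,x=np.mgrid[V-r:V+r+1,U-r:U+r+1];return (x*w).sum()/w.sum(),(y*w).sum()/w.sum()
def orange(c,u,v,r):
    h=cv2.cvtColor(c["color"],cv2.COLOR_RGB2HSV);m=cv2.inRange(h,(8,120,170),(22,255,255))
    n,l,st,ce=cv2.connectedComponentsWithStats(m);k=min(range(1,n),key=lambda i:np.hypot(*(ce[i]-(u,v)))-.05*st[i,4]);return ce[k],st[k,4]
oo=[orange(w2,269,198,9),orange(t,246,198,4),orange(s,264,205,4)];print("orange",[(np.round(a,1),b) for a,b in oo])
print(tri([ray(c,*o[0]) for c,o in zip((w2,t,s),oo)]))
for n,a,b,d in(("hub",(318,202),(242.2,177.2),(278,201.8)),):
    pts=[bright(c,*p,4 if c is w2 else 2) for c,p in((w2,a),(t,b),(s,d))];print(n,np.round(pts,1),tri([ray(c,*p) for c,p in zip((w2,t,s),pts)]))
sc=[]
for a,b in(((223,168),(235,217.7)),((344,147),(223.7,168.2)),((351,215),(253.8,160.9)),((238,235),(265.9,210.2))):
    p=bright(w2,*a,4);q=bright(t,*b,2);P=onz(w2,*p,.013);Q=onz(t,*q,.013);sc.append((P+Q)/2);print("screw",np.round(p,1),np.round(P,4),np.round(Q,4),np.round(tri([ray(w2,*p),ray(t,*q)])[0],4))
sc=np.array(sc);x=(sc[1]+sc[2]-sc[0]-sc[3]);print("yaw",np.degrees(np.arctan2(x[1],x[0])),"cen",sc.mean(0))
print("grip",tri([ray(w2,332,142),ray(t,213.5,178.2),ray(s,301.8,178.2)]))
# tray
h=cv2.cvtColor(t["color"],cv2.COLOR_RGB2HSV);m=cv2.inRange(h,(0,0,150),(180,50,255));m[:,:90]=0;m[:185]=0;m[:,180:]=0
cs,_=cv2.findContours(m,0,2);k=max(cs,key=cv2.contourArea);R=cv2.boxPoints(cv2.minAreaRect(k));print("tray top px",R.tolist());print([np.round(onz(t,*p,.018),3) for p in R])
print([np.round(onz(w1,*p,.018),3) for p in((74,98),(240,110))])
a=cv2.resize(w2["color"][110:250,205:365],(640,560),interpolation=cv2.INTER_CUBIC);cv2.imwrite("pics/c2.png",a[...,::-1])
```

```text
orange [(array([285.8, 128.6]), np.int32(111315)), (array([249., 199.]), np.int32(1)), (array([264.1, 204.3]), np.int32(54))]
(array([ 0.56449995,  0.03764289, -0.00521726]), [0.04854223766652545, 0.03130418621160009, 0.020467718099543473])
hub [[319.1 204.8]
 [240.  177. ]
 [277.8 201.6]] (array([0.60964152, 0.02651099, 0.07204125]), [0.0010014798003281286, 0.0017909468544208336, 0.000986365518350655])
screw [222.8 168.2] [0.5157 0.0396 0.013 ] [0.5146 0.0395 0.013 ] [0.5151 0.0394 0.0117]
screw [343.9 146.9] [0.6412 0.0711 0.013 ] [0.6377 0.0734 0.013 ] [0.6365 0.0729 0.0269]
screw [350.  215.4] [ 0.6594 -0.0046  0.013 ] [ 0.6578 -0.003   0.013 ] [ 0.6574 -0.0029  0.0181]
screw [237.1 234.3] [ 0.535  -0.0361  0.013 ] [ 0.5338 -0.0349  0.013 ] [ 0.5344 -0.0349  0.0154]
yaw 14.534985585180985 cen [0.58688074 0.01811976 0.013     ]
grip (array([0.60318448, 0.08934881, 0.1114216 ]), [0.001527416302596174, 0.0031969778828242084, 0.0019239414277008036])
tray top px [[106.0, 185.0], [179.0, 185.0], [179.0, 266.0], [106.0, 266.0]]
[array([0.589, 0.364, 0.018]), array([0.593, 0.182, 0.018]), array([0.392, 0.175, 0.018]), array([0.389, 0.354, 0.018])]
[array([0.401, 0.22 , 0.018]), array([0.565, 0.218, 0.018])]
```

View pics/c2.png

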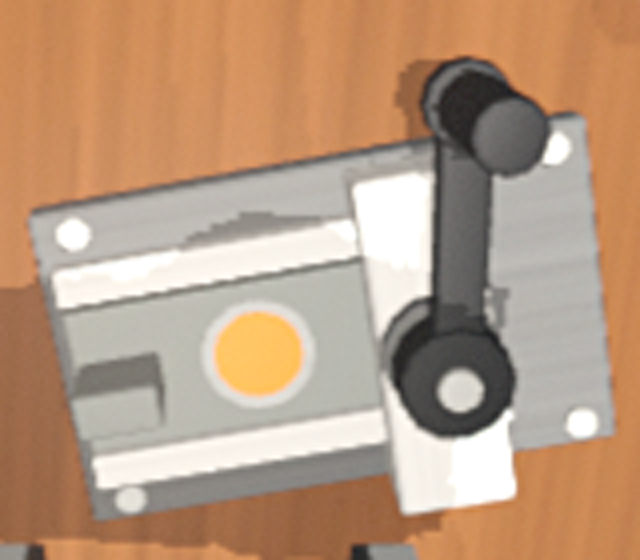

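The axis is at about (0.6105, 0.025) with holder yaw near 14.3°. The grip is at (0.603, 0.089), radius 64.5 mm and top 0.111–0.114, which agrees with the text. Arm yaw is about 96.7°, so 1.44 rad from the holder's x. Next I'll move above the grip and go down.

Emit:
send_rows(
  motion=[
    [0.012,0.019,0,0.03],
    [0.024,0.038,0.02,0.06],
    [0.035,0.0575,0.04,0.09],
    [0.035,0.0575,0.06,0.09],
    [0.035,0.0575,0.06,0.09],
  ],
  grip=0.45,
)

```text
t: 2.95
eef_pos: [0.6005, 0.0887, 0.1664]
tool_rot: [[-0.021, 1.0, -0.008], [1.0, 0.021, -0.002], [-0.002, -0.008, -1.0]]
ft_force: [-2.5, -0.3, -0.6]
width: 0.0383
grasp_force: 0.0
```

Emit:
send_rows(
  motion=[
    [0,0,0,0],
    [0,0,0,0],
    [0,0,0,0],
    [0,0,0,0],
    [0,0,0,0],
  ],
)

```text
t: 3.37
eef_pos: [0.6038, 0.087, 0.1728]
tool_rot: [[-0.018, 1.0, 0.002], [1.0, 0.018, 0.001], [0.001, 0.002, -1.0]]
ft_force: [0.5, 0.2, -0.1]
width: 0.0383
grasp_force: 0.0
```

Run:
```python
from h import *
import pickle
w2=pickle.load(open("w2.pkl","rb"))
s=ctrl.sense();print(s["t"],np.round(s["eef_pos"],4),np.round(s["tool_rot"],3).tolist(),s["width"])
print("grip w2@.114",onz(w2,332,143.2,.114),"hub@.078",onz(w2,320,207.5,.078))
c=cam("wrist","pics/w3.png")
m=(c["color"].max(2)<70);print(proj(c,[.603,.0893,.114]))
```

```text
3.3667 [0.6038 0.087  0.1728] [[-0.018, 1.0, 0.002], [1.0, 0.018, 0.001], [0.001, 0.002, -1.0]] 0.03827553686522026
grip w2@.114 [0.6042186  0.08916593 0.114     ] hub@.078 [0.60996095 0.02504386 0.078     ]
(np.float64(252.46945626538442), np.float64(210.89618373914357))
```

View pics/w3.png

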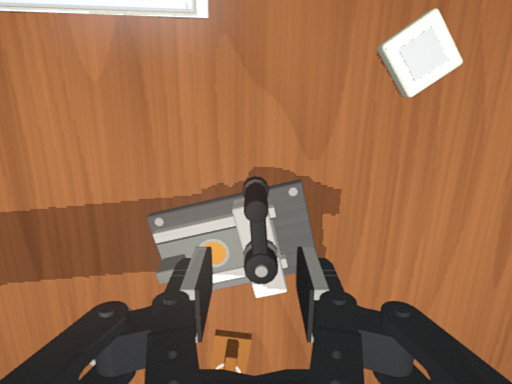

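The predicted grip top (252,211) agrees with the picture (256,208), so the grip lies between the fingers. Going down and closing to a loose cage.

Emit:
send_rows(
  motion=[
    [0.002,0.001,0.025,0],
    [0.002,0.001,0.05,0],
    [0.002,0.001,0.075,0],
    [0.002,0.001,0.091,0],
    [0.002,0.001,0.091,0],
  ],
)

```text
t: 3.83
eef_pos: [0.6006, 0.089, 0.0766]
tool_rot: [[-0.019, 1.0, -0.008], [1.0, 0.019, -0.002], [-0.002, -0.008, -1.0]]
ft_force: [-0.9, -0.2, -0.6]
width: 0.0387
grasp_force: 0.0
```

Emit:
send_rows(
  motion=[
    [0,0,0,0],
    [0,0,0,0],
    [0,0,0,0],
    [0,0,0,0],
    [0,0,0,0],
  ],
  grip=0.24,
  squeeze=20,
)

```text
t: 4.25
eef_pos: [0.6052, 0.0895, 0.0817]
tool_rot: [[-0.019, 1.0, 0.002], [1.0, 0.019, 0.001], [0.001, 0.002, -1.0]]
ft_force: [0.4, -0.3, -1.1]
width: 0.0208
grasp_force: 0.0
```

Emit:
send_rows(
  motion=[
    [0,0.001,0,-0.05],
    [0,0.002,0,-0.1],
    [0,0.003,0,-0.15],
    [0,0.004,0,-0.19],
    [0,0.004,0,-0.19],
  ],
)

```text
t: 4.67
eef_pos: [0.608, 0.0893, 0.0802]
tool_rot: [[-0.119, 0.993, -0.001], [0.993, 0.119, 0.0], [0.0, -0.001, -1.0]]
ft_force: [-0.9, -1.0, 1.7]
width: 0.0205
grasp_force: 0.4
```

Emit:
send_rows(
  motion=[
    [0,0.001,0,0],
    [0,0.002,0,0],
    [0,0.003,0,0],
    [0,0.003,0,0],
    [0,0.003,0,0],
  ],
)

```text
t: 5.08
eef_pos: [0.6104, 0.0896, 0.08]
tool_rot: [[-0.118, 0.993, -0.002], [0.993, 0.118, -0.0], [-0.0, -0.002, -1.0]]
ft_force: [-3.9, -1.0, 2.5]
width: 0.0204
grasp_force: 1.7
```

Emit:
send_rows(
  motion=[
    [0,0.001,0,0],
    [0,0.002,0,0],
    [0,0.003,0,0],
    [0,0.003,0,0],
    [0,0.003,0,0],
  ],
)

```text
t: 5.5
eef_pos: [0.6132, 0.0899, 0.08]
tool_rot: [[-0.118, 0.993, -0.002], [0.993, 0.118, -0.0], [-0.0, -0.002, -1.0]]
ft_force: [-4.5, -0.5, 3.3]
width: 0.0204
grasp_force: 2.6
```

Drag levels off near 4.5 N while the tool advances: it gives clockwise. I'll carry on along the arc, which is free for at least 1.2 rad.

Emit:
send_rows(
  motion=[
    [-0.0008,0.0032,0,0.13],
    [-0.0017,0.0065,-0.001,0.26],
    [-0.0027,0.0098,-0.001,0.4],
    [-0.0038,0.013,-0.001,0.53],
    [-0.0049,0.0162,-0.001,0.66],
  ],
)

```text
t: 5.92
eef_pos: [0.6289, 0.0882, 0.0801]
tool_rot: [[0.228, 0.974, -0.004], [0.974, -0.228, 0.001], [-0.0, -0.004, -1.0]]
ft_force: [-5.2, 0.5, 1.0]
width: 0.0208
grasp_force: 2.7
```

Emit:
send_rows(
  motion=[
    [-0.0005,0.0034,0,0.12],
    [-0.001,0.0068,0,0.24],
    [-0.0016,0.0102,0,0.36],
    [-0.0024,0.0135,0,0.48],
    [-0.0034,0.0166,0,0.6],
  ],
)

```text
t: 6.33
eef_pos: [0.6447, 0.0828, 0.0801]
tool_rot: [[0.516, 0.856, -0.004], [0.856, -0.516, 0.003], [0.0, -0.004, -1.0]]
ft_force: [-4.2, 3.2, 0.0]
width: 0.0203
grasp_force: 2.7
```

Emit:
send_rows(
  motion=[
    [-0.0005,0.0034,0,0.1],
    [-0.0011,0.0068,0,0.2],
    [-0.002,0.0102,0,0.3],
    [-0.003,0.0136,0,0.4],
    [-0.004,0.0168,0,0.5],
  ],
)

```text
t: 6.75
eef_pos: [0.6578, 0.0723, 0.0802]
tool_rot: [[0.719, 0.695, -0.002], [0.695, -0.719, 0.004], [0.002, -0.005, -1.0]]
ft_force: [-4.1, 2.5, -0.3]
width: 0.0202
grasp_force: 2.7
```

Emit:
send_rows(
  motion=[
    [-0.0001,0.0023,0,0.07],
    [-0.0003,0.0045,0,0.14],
    [-0.0005,0.0068,0,0.2],
    [-0.0008,0.009,0,0.27],
    [-0.0011,0.0113,0,0.33],
  ],
)

```text
t: 7.17
eef_pos: [0.6651, 0.0638, 0.0802]
tool_rot: [[0.827, 0.562, -0.002], [0.562, -0.827, 0.005], [0.001, -0.005, -1.0]]
ft_force: [-3.8, 4.7, 0.1]
width: 0.0207
grasp_force: 2.7
```

Emit:
send_rows(
  motion=[
    [-0.0001,0.001,0,0.03],
    [-0.0001,0.002,0,0.06],
    [-0.0002,0.003,0,0.09],
    [-0.0002,0.004,0,0.12],
    [-0.0003,0.005,0,0.15],
  ],
)

```text
t: 7.58
eef_pos: [0.6679, 0.0594, 0.0802]
tool_rot: [[0.868, 0.496, -0.001], [0.496, -0.868, 0.004], [0.001, -0.004, -1.0]]
ft_force: [-2.6, 4.2, -0.6]
width: 0.0207
grasp_force: 2.6
```

Emit:
send_rows(
  motion=[
    [-0.0002,0.0012,0,0.04],
    [-0.0003,0.0024,0,0.07],
    [-0.0005,0.0036,0,0.11],
    [-0.0006,0.0048,0,0.14],
    [-0.0008,0.006,0,0.18],
  ],
)

```text
t: 8.0
eef_pos: [0.6705, 0.0541, 0.0803]
tool_rot: [[0.911, 0.412, -0.0], [0.412, -0.911, 0.005], [0.002, -0.004, -1.0]]
ft_force: [-1.3, 3.9, -0.4]
width: 0.0202
grasp_force: 2.6
```

Emit:
send_rows(
  motion=[
    [-0.0002,0.0012,0,0.04],
    [-0.0003,0.0024,0,0.07],
    [-0.0005,0.0036,0,0.11],
    [-0.0006,0.0048,0,0.14],
    [-0.0008,0.006,0,0.18],
  ],
)

```text
t: 8.42
eef_pos: [0.6726, 0.0485, 0.0803]
tool_rot: [[0.946, 0.325, 0.0], [0.325, -0.946, 0.005], [0.002, -0.005, -1.0]]
ft_force: [-1.5, 5.3, -1.4]
width: 0.0205
grasp_force: 2.6
```

Emit:
send_rows(
  motion=[
    [-0.0001,0.0012,0,0.04],
    [-0.0002,0.0024,0,0.07],
    [-0.0003,0.0036,0,0.11],
    [-0.0004,0.0048,0,0.14],
    [-0.0005,0.006,0,0.18],
  ],
)

```text
t: 8.83
eef_pos: [0.6743, 0.0428, 0.0803]
tool_rot: [[0.972, 0.234, 0.001], [0.234, -0.972, 0.005], [0.002, -0.005, -1.0]]
ft_force: [-0.5, 4.6, -1.5]
width: 0.0204
grasp_force: 2.6
```

Emit:
send_rows(
  motion=[
    [-0.0001,0.0012,0,0.04],
    [-0.0002,0.0024,0,0.07],
    [-0.0003,0.0036,0,0.11],
    [-0.0004,0.0048,0,0.14],
    [-0.0005,0.006,0,0.18],
  ],
)

```text
t: 9.25
eef_pos: [0.6755, 0.037, 0.0803]
tool_rot: [[0.99, 0.142, 0.002], [0.142, -0.99, 0.005], [0.002, -0.005, -1.0]]
ft_force: [-0.5, 5.5, -1.9]
width: 0.0204
grasp_force: 2.6
```

Emit:
send_rows(
  motion=[
    [-0.0001,0.0012,0,0.04],
    [-0.0002,0.0024,0,0.07],
    [-0.0003,0.0036,0,0.11],
    [-0.0004,0.0048,0,0.14],
    [-0.0005,0.006,0,0.18],
  ],
)

```text
t: 9.67
eef_pos: [0.6761, 0.031, 0.0803]
tool_rot: [[0.999, 0.048, 0.002], [0.048, -0.999, 0.005], [0.002, -0.005, -1.0]]
ft_force: [-0.2, 4.9, -3.5]
width: 0.0205
grasp_force: 2.6
```

Emit:
send_rows(
  motion=[
    [-0.0001,0.0012,0,0.04],
    [-0.0002,0.0024,0,0.07],
    [-0.0003,0.0036,0,0.11],
    [-0.0004,0.0048,0,0.14],
    [-0.0005,0.006,0,0.18],
  ],
)

```text
t: 10.08
eef_pos: [0.6762, 0.0251, 0.0803]
tool_rot: [[0.999, -0.046, 0.003], [-0.046, -0.999, 0.005], [0.002, -0.005, -1.0]]
ft_force: [0.8, 6.1, -2.8]
width: 0.0206
grasp_force: 2.6
```

Emit:
send_rows(
  motion=[
    [-0.0001,0.0012,0,0.04],
    [-0.0002,0.0024,0,0.07],
    [-0.0003,0.0036,0,0.11],
    [-0.0004,0.0048,0,0.14],
    [-0.0004,0.006,0,0.18],
  ],
)

```text
t: 10.5
eef_pos: [0.6757, 0.019, 0.0803]
tool_rot: [[0.99, -0.14, 0.003], [-0.14, -0.99, 0.005], [0.002, -0.005, -1.0]]
ft_force: [0.2, 5.4, -3.1]
width: 0.0207
grasp_force: 2.6
```

Emit:
send_rows(
  motion=[
    [-0.0001,0.0012,0,0.04],
    [-0.0002,0.0024,0,0.07],
    [-0.0003,0.0036,0,0.11],
    [-0.0004,0.0048,0,0.14],
    [-0.0004,0.006,0,0.18],
  ],
)

```text
t: 10.92
eef_pos: [0.6747, 0.0131, 0.0804]
tool_rot: [[0.973, -0.232, 0.004], [-0.232, -0.973, 0.005], [0.002, -0.005, -1.0]]
ft_force: [1.5, 4.2, -3.2]
width: 0.0208
grasp_force: 2.6
```

Emit:
send_rows(
  motion=[
    [-0.0001,0.0012,0,0.04],
    [-0.0002,0.0024,0,0.07],
    [-0.0003,0.0036,0,0.11],
    [-0.0004,0.0048,0,0.14],
    [-0.0004,0.006,0,0.18],
  ],
)

```text
t: 11.33
eef_pos: [0.6732, 0.0072, 0.0804]
tool_rot: [[0.947, -0.323, 0.004], [-0.323, -0.947, 0.004], [0.002, -0.005, -1.0]]
ft_force: [1.6, 4.4, -4.6]
width: 0.0205
grasp_force: 2.6
```

Emit:
send_rows(
  motion=[
    [-0.0001,0.0012,0,0.04],
    [-0.0002,0.0024,0,0.07],
    [-0.0003,0.0036,0,0.11],
    [-0.0004,0.0048,0,0.14],
    [-0.0004,0.006,0,0.18],
  ],
)

```text
t: 11.75
eef_pos: [0.6712, 0.0016, 0.0804]
tool_rot: [[0.912, -0.41, 0.005], [-0.41, -0.912, 0.004], [0.003, -0.006, -1.0]]
ft_force: [2.0, 4.7, -4.3]
width: 0.0204
grasp_force: 2.6
```

Emit:
send_rows(
  motion=[
    [-0.0001,0.0012,0,0.04],
    [-0.0002,0.0024,0,0.07],
    [-0.0003,0.0036,0,0.11],
    [-0.0004,0.0048,0,0.14],
    [-0.0004,0.006,0,0.18],
  ],
)

```text
t: 12.17
eef_pos: [0.6685, -0.0039, 0.0804]
tool_rot: [[0.869, -0.494, 0.005], [-0.494, -0.869, 0.004], [0.002, -0.006, -1.0]]
ft_force: [2.5, 5.5, -4.5]
width: 0.0208
grasp_force: 2.6
```

```bash
python3 -c "
from rig import ctrl;s=ctrl.sense();print(s['joints'],s['ft_torque'])"
```

```text
[-0.68234696  0.76143638  0.89009556  1.69223045 -0.68422721  1.02256731
 -1.64166695] [ 0.96063002 -0.45170479 -0.01065644]
```

Emit:
send_rows(
  motion=[
    [-0.0001,0.0012,0,0.04],
    [-0.0002,0.0024,0,0.07],
    [-0.0003,0.0036,0,0.11],
    [-0.0004,0.0048,0,0.14],
    [-0.0004,0.006,0,0.18],
  ],
)

```text
t: 12.58
eef_pos: [0.6654, -0.0092, 0.0804]
tool_rot: [[0.819, -0.574, 0.005], [-0.574, -0.819, 0.003], [0.002, -0.006, -1.0]]
ft_force: [3.2, 4.5, -4.1]
width: 0.0206
grasp_force: 2.6
```

Emit:
send_rows(
  motion=[
    [-0.0001,0.0012,0,0.04],
    [-0.0002,0.0024,0,0.07],
    [-0.0003,0.0036,0,0.11],
    [-0.0004,0.0048,0,0.14],
    [-0.0004,0.006,0,0.18],
  ],
)

```text
t: 13.0
eef_pos: [0.6619, -0.0141, 0.0805]
tool_rot: [[0.761, -0.648, 0.006], [-0.648, -0.761, 0.003], [0.003, -0.006, -1.0]]
ft_force: [5.0, 4.3, -4.4]
width: 0.0202
grasp_force: 2.6
```

Emit:
send_rows(
  motion=[
    [-0.0001,0.0012,0,0.04],
    [-0.0002,0.0024,0,0.07],
    [-0.0003,0.0036,0,0.11],
    [-0.0004,0.0048,0,0.14],
    [-0.0004,0.006,0,0.18],
  ],
)

```text
t: 13.42
eef_pos: [0.658, -0.0187, 0.0807]
tool_rot: [[0.697, -0.717, 0.007], [-0.717, -0.697, 0.002], [0.003, -0.006, -1.0]]
ft_force: [3.6, 3.7, -4.4]
width: 0.0203
grasp_force: 2.6
```

Emit:
send_rows(
  motion=[
    [-0.0001,0.0012,0,0.04],
    [-0.0002,0.0024,0,0.07],
    [-0.0003,0.0036,0,0.11],
    [-0.0004,0.0048,0,0.14],
    [-0.0004,0.006,0,0.18],
  ],
)

```text
t: 13.83
eef_pos: [0.6536, -0.023, 0.0808]
tool_rot: [[0.626, -0.78, 0.007], [-0.78, -0.626, 0.002], [0.003, -0.007, -1.0]]
ft_force: [3.5, 2.0, -4.3]
width: 0.0206
grasp_force: 2.6
```

Emit:
send_rows(
  motion=[
    [-0.0001,0.0012,0,0.04],
    [-0.0001,0.0024,0,0.07],
    [-0.0002,0.0036,0,0.11],
    [-0.0002,0.0048,0,0.14],
    [-0.0003,0.006,0,0.18],
  ],
)

```text
t: 14.25
eef_pos: [0.6506, -0.0251, 0.081]
tool_rot: [[0.551, -0.834, 0.011], [-0.835, -0.551, 0.003], [0.004, -0.01, -1.0]]
ft_force: [7.1, 4.2, -7.8]
width: 0.0208
grasp_force: 4.6
```

The push has risen from 5 N to about 8.5 N and the advance has shrunk, which looks like the stop. One small nudge should confirm it.

Emit:
send_rows(
  motion=[
    [0,0.0005,0,0],
    [0,0.001,0,0],
    [0,0.0015,0,0],
    [0,0.0015,0,0],
    [0,0.0015,0,0],
  ],
)

```text
t: 14.67
eef_pos: [0.65, -0.0252, 0.0809]
tool_rot: [[0.552, -0.834, 0.012], [-0.834, -0.552, 0.003], [0.004, -0.011, -1.0]]
ft_force: [9.0, 4.6, -8.6]
width: 0.0207
grasp_force: 4.8
```

The stop is felt: force 10 N, no further advance. I'll unload, centre the cage, open and rise.

Emit:
send_rows(
  motion=[
    [0,-0.003,0,0],
    [-0.0003,-0.006,0,0],
    [-0.0006,-0.009,0,0],
    [-0.001,-0.012,0,0],
    [-0.001,-0.0125,0,0],
  ],
)

```text
t: 15.08
eef_pos: [0.6554, -0.0221, 0.0813]
tool_rot: [[0.549, -0.836, 0.003], [-0.836, -0.549, -0.0], [0.002, -0.002, -1.0]]
ft_force: [1.9, 1.7, -2.7]
width: 0.0207
grasp_force: 1.5
```

Emit:
send_rows(
  motion=[
    [0,0,0,0],
    [0,0,0,0],
    [0,0,0,0],
    [0,0,0,0],
    [0,0,0,0],
  ],
  grip=0.4,
)

```text
t: 15.5
eef_pos: [0.6531, -0.0244, 0.0814]
tool_rot: [[0.546, -0.838, -0.0], [-0.838, -0.546, -0.001], [0.0, 0.001, -1.0]]
ft_force: [-0.2, -0.6, -0.1]
width: 0.0343
grasp_force: 0.0
```

Emit:
send_rows(
  motion=[
    [0,0,-0.02,0],
    [0,0,-0.05,0],
    [0,0,-0.08,0],
    [0,0,-0.11,0],
    [0,0,-0.13,0],
  ],
)

```text
t: 15.92
eef_pos: [0.6543, -0.0245, 0.2146]
tool_rot: [[0.546, -0.838, 0.003], [-0.838, -0.546, -0.001], [0.002, -0.002, -1.0]]
ft_force: [-0.4, -0.1, -0.0]
width: 0.0341
grasp_force: 0.0
```

Emit:
send_rows(
  motion=[
    [-0.017,0.014,0,-0.2],
    [-0.034,0.027,0,-0.4],
    [-0.051,0.041,0,-0.6],
    [-0.068,0.054,0,-0.8],
    [-0.085,0.068,0,-1.0],
  ],
  grip=0.5,
)

```text
t: 16.33
eef_pos: [0.5489, 0.0103, 0.2111]
tool_rot: [[0.894, -0.447, -0.0], [-0.447, -0.894, -0.0], [-0.0, 0.0, -1.0]]
ft_force: [-0.6, 0.0, 0.4]
width: 0.0425
grasp_force: 0.0
```

Emit:
send_rows(
  motion=[
    [0,0,0,-0.2],
    [0,0,0,-0.4],
    [0,0,0,-0.6],
    [0,0,0,-0.8],
    [0,0,0,-1.0],
  ],
)

```text
t: 16.75
eef_pos: [0.5496, 0.01, 0.2114]
tool_rot: [[0.998, 0.06, -0.0], [0.06, -0.998, 0.0], [-0.0, -0.0, -1.0]]
ft_force: [-0.4, -0.2, -0.3]
width: 0.043
grasp_force: 0.0
```

Emit:
send_rows(
  motion=[
    [0,0,0,-0.2],
    [0,0,0,-0.37],
    [0,0,0,-0.37],
    [0,0,0,-0.37],
    [0,0,0,-0.37],
  ],
)

```text
t: 17.17
eef_pos: [0.5499, 0.0102, 0.2112]
tool_rot: [[0.97, 0.244, -0.0], [0.244, -0.97, 0.0], [-0.0, -0.0, -1.0]]
ft_force: [-0.1, 0.2, -0.6]
width: 0.0425
grasp_force: 0.0
```

Run:
```python
from h import *
import pickle
s=ctrl.sense();print(s["t"],np.round(s["eef_pos"],4),np.round(s["tool_rot"],3).tolist(),s["width"],np.round(s["joints"],2))
c=cam("wrist","pics/w4.png");pickle.dump(c,open("w4.pkl","wb"))
a=np.radians(14.3);A=np.array([.6103,.0252,0]);ex=np.array([np.cos(a),np.sin(a),0]);ey=np.array([-ex[1],ex[0],0])
for dx,dy in((-.093,-.006),(-.093,.006),(-.071,.006),(-.071,-.006)):print("tabtop",np.round(proj(c,A+dx*ex+dy*ey+[0,0,.05]),1))
t=cam("top")
o=np.zeros((576,800,3),np.uint8);o[:384,:512]=c["color"];b=t["color"][150:230,200:280];o[:288,512:]=cv2.resize(b,(288,288),interpolation=2)
s_=cam("scene");b=s_["color"][170:250,230:310];o[288:,512:]=cv2.resize(b,(288,288),interpolation=2)
cv2.imwrite("pics/v4.png",o[...,::-1])
```

```text
17.1667 [0.5499 0.0102 0.2112] [[0.97, 0.244, -0.0], [0.244, -0.97, 0.0], [-0.0, -0.0, -1.0]] 0.0424988751041439 [-0.93  0.33  1.    1.9  -0.31  1.09 -1.14]
tabtop [259.4 206.8]
tabtop [246.5 206.9]
tabtop [246.2 184.1]
tabtop [259.4 184.1]
```

View pics/v4.png

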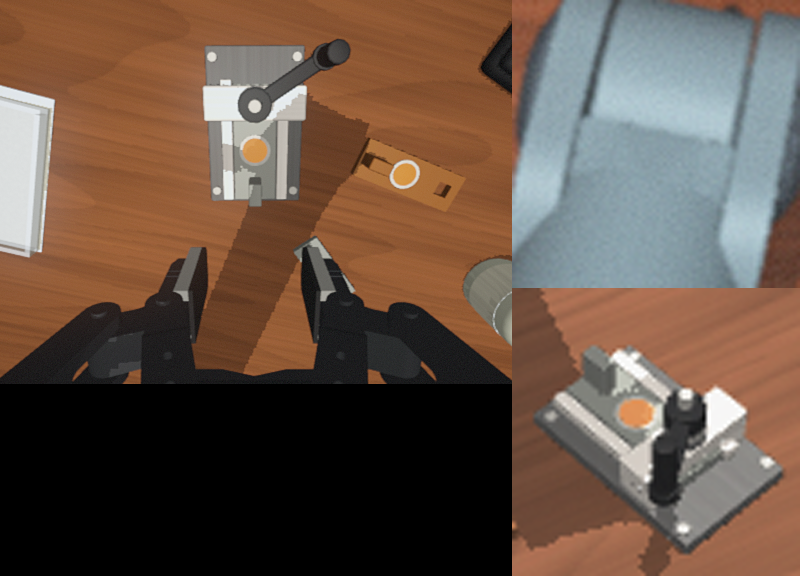

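w4 shows the tab top at about (255,195), on the holder's centreline. The lever is swung round to (330,55), clear of the gripper. Now I'll pin down the tab.

Run:
```python
from h import *
import pickle
w2=pickle.load(open("w2.pkl","rb"));w4=pickle.load(open("w4.pkl","rb"))
def br(c,u,v,r=5):
    g=cv2.cvtColor(c["color"],cv2.COLOR_RGB2GRAY).astype(float)
    p=g[v-r:v+r+1,u-r:u+r+1];w=np.clip(p-(p.min()+.6*(p.max()-p.min())),0,None)
    y,x=np.mgrid[v-r:v+r+1,u-r:u+r+1];return (x*w).sum()/w.sum(),(y*w).sum()/w.sum()
P=np.array([onz(w4,*br(w4,u,v,4),.013) for u,v in((211,57),(298,57),(294,190),(217,191))]);print(np.round(P,4),P.mean(0))
d=P[0]+P[1]-P[2]-P[3];print("yaw",np.degrees(np.arctan2(d[1],d[0])))
print("tab tri",tri([ray(w2,234.3,213.8),ray(w4,255.5,195)]),onz(w4,255.5,195,.05),onz(w2,234.3,213.8,.05))
h=cv2.cvtColor(w4["color"],cv2.COLOR_RGB2HSV);m=cv2.inRange(h,(8,120,150),(22,255,255));m[:120]=0;m[180:]=0;m[:,:230]=0;m[:,280:]=0;M=cv2.moments(m);print("orange",M["m10"]/M["m00"],M["m01"]/M["m00"],onz(w4,M["m10"]/M["m00"],M["m01"]/M["m00"],.022))
```

```text
[[ 0.6397  0.0715  0.013 ]
 [ 0.6589 -0.0045  0.013 ]
 [ 0.5349 -0.036   0.013 ]
 [ 0.5156  0.0398  0.013 ]] [0.58729652 0.01769415 0.013     ]
yaw 14.285678389298699
tab tri (array([0.53184596, 0.00269061, 0.0496799 ]), [5.463163496989966e-05, 5.4631634969919905e-05]) [0.53198892 0.00275401 0.05      ] [0.53181751 0.00277322 0.05      ]
orange 254.60850111856823 150.2662192393736 [0.56704166 0.01236592 0.022     ]
```

The tab triangulates to (0.532, 0.003) with its top at 0.0497, which matches the text. Going down in two stages.

Emit:
send_rows(
  motion=[
    [-0.006,0.001,0.03,0],
    [-0.012,0.002,0.06,0],
    [-0.0196,0.0025,0.09,0],
    [-0.0196,0.0025,0.12,0],
    [-0.0196,0.0025,0.135,0],
  ],
)

```text
t: 17.73
eef_pos: [0.5286, 0.0033, 0.0728]
tool_rot: [[0.969, 0.246, -0.006], [0.246, -0.969, -0.001], [-0.006, -0.0, -1.0]]
ft_force: [-0.4, 0.7, 0.0]
width: 0.0429
grasp_force: 0.0
```

Emit:
send_rows(
  motion=[
    [0,0,0,0],
    [0,0,0.015,0],
    [0,0,0.03,0],
    [0,0,0.04,0],
    [0,0,0.04,0],
  ],
)

```text
t: 18.15
eef_pos: [0.5309, 0.0035, 0.0354]
tool_rot: [[0.969, 0.247, -0.002], [0.247, -0.969, -0.0], [-0.002, -0.0, -1.0]]
ft_force: [-0.8, 0.6, 0.8]
width: 0.0427
grasp_force: 0.0
```

Emit:
send_rows(
  motion=[
    [0,0,0,0],
    [0,0,0,0],
    [0,0,0,0],
    [0,0,0,0],
    [0,0,0,0],
  ],
)

```text
t: 18.57
eef_pos: [0.5322, 0.0034, 0.0369]
tool_rot: [[0.969, 0.247, 0.001], [0.247, -0.969, 0.0], [0.001, -0.0, -1.0]]
ft_force: [-0.2, 0.0, -0.3]
width: 0.0426
grasp_force: 0.0
```

Emit:
send_rows(
  motion=[
    [0,0,0.003,0],
    [0,0,0.006,0],
    [0,0,0.0095,0],
    [0,0,0.0095,0],
    [0,0,0.0095,0],
  ],
)

```text
t: 18.98
eef_pos: [0.5312, 0.0033, 0.0263]
tool_rot: [[0.969, 0.247, -0.001], [0.247, -0.969, -0.0], [-0.001, -0.0, -1.0]]
ft_force: [-0.2, 0.5, 0.2]
width: 0.0428
grasp_force: 0.0
```

Emit:
send_rows(
  motion=[
    [0,0,0,0],
    [0,0,0,0],
    [0,0,0,0],
    [0,0,0,0],
    [0,0,0,0],
  ],
  grip=0.08,
  squeeze=30,
)

```text
t: 19.4
eef_pos: [0.5319, 0.0035, 0.0269]
tool_rot: [[0.969, 0.247, 0.0], [0.247, -0.969, 0.0], [0.0, -0.0, -1.0]]
ft_force: [0.0, -0.0, 0.2]
width: 0.0117
grasp_force: 32.4
```

Emit:
send_rows(
  motion=[
    [0,0,0,0],
    [0,0,0,0],
    [0,0,0,0],
    [0,0,0,0],
    [0,0,0,0],
  ],
)

```text
t: 19.82
eef_pos: [0.5319, 0.0035, 0.0269]
tool_rot: [[0.969, 0.247, 0.0], [0.247, -0.969, 0.0], [0.0, -0.0, -1.0]]
ft_force: [0.4, 0.9, 1.6]
width: 0.0117
grasp_force: 32.5
```

The tab is held (width 11.7 mm). I'll draw it slowly and check the force.

Emit:
send_rows(
  motion=[
    [-0.001,0,0,0],
    [-0.002,0,0,0],
    [-0.003,0,0,0],
    [-0.004,0,0,0],
    [-0.005,0,0,0],
  ],
)

```text
t: 20.23
eef_pos: [0.5272, 0.0022, 0.0269]
tool_rot: [[0.969, 0.247, 0.001], [0.247, -0.969, 0.0], [0.001, 0.0, -1.0]]
ft_force: [2.2, 1.4, 2.7]
width: 0.0113
grasp_force: 32.9
```

Emit:
send_rows(
  motion=[
    [-0.003,0,0,0],
    [-0.006,0,0,0],
    [-0.009,0,0,0],
    [-0.012,0,0,0],
    [-0.015,0,0,0],
  ],
)

```text
t: 20.65
eef_pos: [0.5122, -0.0017, 0.0269]
tool_rot: [[0.969, 0.247, 0.0], [0.247, -0.969, 0.0], [0.0, 0.0, -1.0]]
ft_force: [1.3, 1.2, 1.7]
width: 0.0115
grasp_force: 32.5
```

Force is low and the slide is free. Draw to about 75 mm in all, then lift straight up.

Emit:
send_rows(
  motion=[
    [-0.005,0,0,0],
    [-0.01,0,0,0],
    [-0.015,0,0,0],
    [-0.02,0,0,0],
    [-0.025,0,0,0],
  ],
)

```text
t: 21.07
eef_pos: [0.4876, -0.0081, 0.0268]
tool_rot: [[0.969, 0.246, 0.0], [0.246, -0.969, -0.0], [0.0, 0.0, -1.0]]
ft_force: [1.4, 0.6, 1.4]
width: 0.011
grasp_force: 32.5
```

Emit:
send_rows(
  motion=[
    [-0.006,0,0,0],
    [-0.012,0,0,0],
    [-0.018,0,0,0],
    [-0.024,0,0,0],
    [-0.03,0,0,0],
  ],
)

```text
t: 21.48
eef_pos: [0.4582, -0.0156, 0.0267]
tool_rot: [[0.969, 0.246, -0.0], [0.246, -0.969, -0.0], [-0.0, 0.0, -1.0]]
ft_force: [1.5, -0.0, 2.2]
width: 0.0116
grasp_force: 32.5
```

Emit:
send_rows(
  motion=[
    [0,0,0,0],
    [0,0,-0.005,0],
    [0,0,-0.01,0],
    [0,0,-0.018,0],
    [0,0,-0.026,0],
  ],
)

```text
t: 21.9
eef_pos: [0.4584, -0.0153, 0.0531]
tool_rot: [[0.969, 0.247, -0.001], [0.247, -0.969, -0.0], [-0.001, 0.0, -1.0]]
ft_force: [1.0, 0.4, -1.1]
width: 0.0112
grasp_force: 32.2
```

Emit:
send_rows(
  motion=[
    [0,0,-0.015,0],
    [0,0,-0.03,0],
    [0,0,-0.05,0],
    [0,0,-0.07,0],
    [0,0,-0.085,0],
  ],
)

```text
t: 22.32
eef_pos: [0.4594, -0.0155, 0.1395]
tool_rot: [[0.969, 0.246, 0.001], [0.246, -0.969, 0.0], [0.001, 0.0, -1.0]]
ft_force: [0.5, -0.0, -0.7]
width: 0.0114
grasp_force: 32.2
```

The slide is out and lifted. I'll move beside the tray and look at it.

Emit:
send_rows(
  motion=[
    [0.005,-0.035,0,0.1],
    [0.01,-0.07,-0.01,0.2],
    [0.016,-0.11,-0.02,0.3],
    [0.021,-0.15,-0.02,0.4],
    [0.026,-0.184,-0.02,0.476],
  ],
)

```text
t: 22.73
eef_pos: [0.4386, 0.1728, 0.1592]
tool_rot: [[1.0, -0.001, 0.001], [-0.001, -1.0, 0.003], [0.001, -0.003, -1.0]]
ft_force: [1.0, 0.2, -0.2]
width: 0.0116
grasp_force: 32.2
```

Emit:
send_rows(
  motion=[
    [0,0,0,0],
    [0,0,0,0],
    [0,0,0,0],
    [0,0,0,0],
    [0,0,0,0],
  ],
)

```text
t: 23.15
eef_pos: [0.439, 0.1677, 0.1578]
tool_rot: [[1.0, -0.003, -0.0], [-0.003, -1.0, -0.0], [-0.0, 0.0, -1.0]]
ft_force: [-0.4, -0.3, -0.1]
width: 0.0114
grasp_force: 32.2
```

Run:
```python
from h import *
import pickle
s=ctrl.sense();print(s["t"],np.round(s["eef_pos"],4),np.round(s["tool_rot"],3).tolist(),s["width"])
c=cam("wrist");pickle.dump(c,open("w5.pkl","wb"))
t=cv2.imread("pics/top0.png")[...,::-1]
o=np.zeros((600,800,3),np.uint8);o[:460,:460]=cv2.resize(c["color"][0:230,0:230],(460,460),interpolation=2)
o[:400,460:]=cv2.resize(t[180:280,95:180],(340,400),interpolation=2)
b=c["color"][150:384,180:330];o[400:600,460:588]=cv2.resize(b,(128,200),interpolation=3)
w1=pickle.load(open("w1.pkl","rb"));o[460:,:440]=cv2.resize(w1["color"][0:70 if 0 else 127,50:270][:127],(440,254))[114:254]
cv2.imwrite("pics/v5.png",o[...,::-1])
```

```text
23.15 [0.439  0.1677 0.1578] [[1.0, -0.003, -0.0], [-0.003, -1.0, -0.0], [-0.0, 0.0, -1.0]] 0.01141428407329341
```

View pics/v5.png

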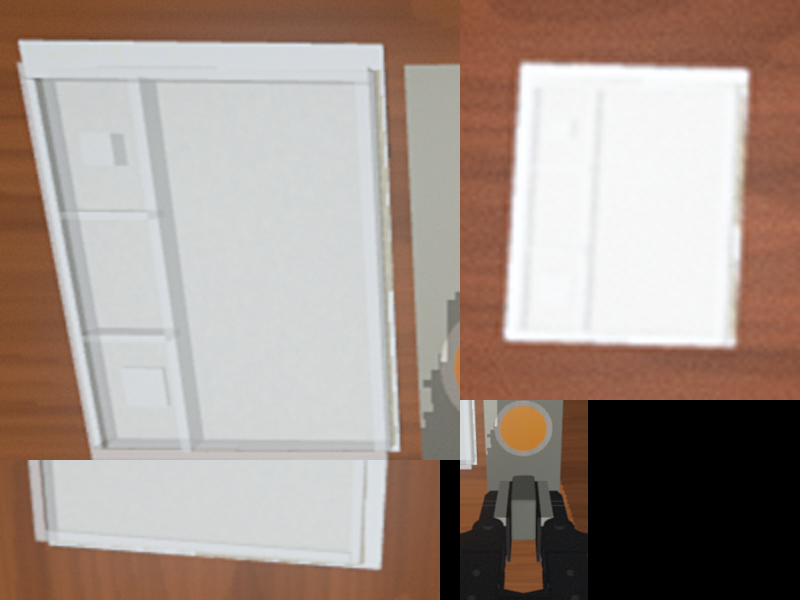

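v5 shows the tray's wide bay. In full-frame wrist pixels the floor corners are about (78,41), (184,41), (192,220) and (101,220). The slide is level in the gripper.

Run:
```python
from h import *
import pickle
w5=pickle.load(open("w5.pkl","rb"));t=cam("top")
P=np.array([onz(w5,u/2,v/2,.005) for u,v in((157,82),(368,82),(387,442),(203,442))]);print(np.round(P,4),P.mean(0),np.linalg.norm(P-np.roll(P,1,0),axis=1))
W=np.array([onz(w5,u/2,v/2,.018) for u,v in((20,66),(382,68),(399,450),(97,455))]);print("rim",np.round(W,4))
tp=lambda x,y:(95+(x-460)/4,180+y/4)
O=np.array([onz(t,*tp(*p),.018) for p in((520,64),(749,70),(736,347),(504,340))]);print("top outer",np.round(O,4),O.mean(0))
for a in(tp(601,200),tp(597,200)): print("divider",onz(t,*a,.018))
# tab/plate in w5: orange centre relative to tool
h=cv2.cvtColor(w5["color"],cv2.COLOR_RGB2HSV);m=cv2.inRange(h,(8,120,120),(22,255,255));m[:, :215]=0;m[:,290:]=0;m[:150]=0;m[230:]=0
M=cv2.moments(m);print(M["m10"]/M["m00"],M["m01"]/M["m00"],onz(w5,M["m10"]/M["m00"],M["m01"]/M["m00"],.1578-.0048))
```

```text
[[0.5499 0.303  0.005 ]
 [0.5496 0.2205 0.005 ]
 [0.398  0.2218 0.005 ]
 [0.3984 0.3061 0.005 ]] [0.4739704  0.26286228 0.005     ] [0.15156719 0.0824891  0.15157591 0.08430416]
rim [[0.5541 0.347  0.018 ]
 [0.553  0.2126 0.018 ]
 [0.3995 0.2143 0.018 ]
 [0.3976 0.3475 0.018 ]]
top outer [[0.5619 0.3527 0.018 ]
 [0.5608 0.2102 0.018 ]
 [0.39   0.2122 0.018 ]
 [0.3919 0.3546 0.018 ]] [0.47614496 0.28241378 0.018     ]
divider [0.47851102 0.29879292 0.018     ]
divider [0.47846802 0.30126145 0.018     ]
253.79041095890412 182.87077625570777 [0.47611184 0.16624894 0.153     ]
```

The bay measures 152×83 mm at floor height (given 150×81), centre (0.475, 0.2625), aligned with world x. TCP target is (0.432, 0.2625), with contact at z ≈ 0.020.

Emit:
send_rows(
  motion=[
    [-0.001,-0.02,0,0],
    [-0.003,-0.045,0,0],
    [-0.005,-0.07,0,0],
    [-0.007,-0.088,0,0],
    [-0.007,-0.095,0,0],
  ],
)

```text
t: 23.67
eef_pos: [0.4314, 0.2676, 0.1577]
tool_rot: [[1.0, 0.004, 0.0], [0.004, -1.0, 0.001], [0.0, -0.001, -1.0]]
ft_force: [0.2, -0.9, -0.4]
width: 0.0111
grasp_force: 32.2
```

Emit:
send_rows(
  motion=[
    [0,0,0.02,0],
    [0,0,0.045,0],
    [0,0,0.07,0],
    [0,0,0.09,0],
    [0,0,0.105,0],
  ],
)

```text
t: 24.08
eef_pos: [0.4312, 0.2625, 0.0509]
tool_rot: [[1.0, -0.002, -0.002], [-0.002, -1.0, -0.003], [-0.002, 0.003, -1.0]]
ft_force: [0.1, -0.1, -0.3]
width: 0.0111
grasp_force: 32.2
```

Emit:
send_rows(
  motion=[
    [0,0,0.005,0],
    [0,0,0.01,0],
    [0,0,0.014,0],
    [0,0,0.017,0],
    [0,0,0.017,0],
  ],
)

```text
t: 24.5
eef_pos: [0.4322, 0.2647, 0.036]
tool_rot: [[1.0, -0.0, 0.0], [-0.0, -1.0, 0.0], [0.0, -0.0, -1.0]]
ft_force: [-0.2, 0.2, -1.1]
width: 0.0113
grasp_force: 32.2
```

Emit:
send_rows(
  motion=[
    [0,0,0,0],
    [0,0,0,0],
    [0,0,0,0],
    [0,0,0,0],
    [0,0,0,0],
  ],
)

```text
t: 24.92
eef_pos: [0.432, 0.2648, 0.036]
tool_rot: [[1.0, 0.0, 0.0], [-0.0, -1.0, 0.0], [0.0, -0.0, -1.0]]
ft_force: [-0.1, 0.1, -0.9]
width: 0.0114
grasp_force: 32.2
```

Emit:
send_rows(
  motion=[
    [0,0.001,0.003,0],
    [0,0.002,0.006,0],
    [0,0.002,0.009,0],
    [0,0.002,0.011,0],
    [0,0.002,0.0125,0],
  ],
)

```text
t: 25.33
eef_pos: [0.4316, 0.2623, 0.0227]
tool_rot: [[1.0, -0.0, -0.001], [-0.0, -1.0, -0.001], [-0.001, 0.001, -1.0]]
ft_force: [0.2, -0.4, -1.5]
width: 0.0113
grasp_force: 32.2
```

Emit:
send_rows(
  motion=[
    [0,0,0.0005,0],
    [0,0,0.001,0],
    [0,0,0.0015,0],
    [0,0,0.002,0],
    [0,0,0.002,0],
  ],
)

```text
t: 25.75
eef_pos: [0.4319, 0.2626, 0.0213]
tool_rot: [[1.0, -0.0, 0.0], [-0.0, -1.0, 0.0], [0.0, -0.0, -1.0]]
ft_force: [-0.3, 0.3, 0.2]
width: 0.0116
grasp_force: 32.2
```

Emit:
send_rows(
  motion=[
    [0,0,0.0003,0],
    [0,0,0.0006,0],
    [0,0,0.0009,0],
    [0,0,0.0012,0],
    [0,0,0.0012,0],
  ],
)

```text
t: 26.17
eef_pos: [0.4318, 0.2626, 0.02]
tool_rot: [[1.0, -0.0, -0.0], [-0.0, -1.0, -0.0], [-0.0, 0.0, -1.0]]
ft_force: [-0.7, -0.3, -0.6]
width: 0.0111
grasp_force: 32.2
```

Emit:
send_rows(
  motion=[
    [0,0,0.0003,0],
    [0,0,0.0006,0],
    [0,0,0.0008,0],
    [0,0,0.0008,0],
    [0,0,0.0008,0],
  ],
)

```text
t: 26.58
eef_pos: [0.4319, 0.2626, 0.0199]
tool_rot: [[1.0, -0.0, -0.001], [-0.0, -1.0, 0.001], [-0.001, -0.001, -1.0]]
ft_force: [-2.0, -1.0, 4.7]
width: 0.0114
grasp_force: 33.1
```

Contact with the floor is felt (4.7 N at z = 0.0199, as expected). Release and rise.

Emit:
send_rows(
  motion=[
    [0,0,-0.0003,0],
    [0,0,-0.0005,0],
    [0,0,-0.0005,0],
    [0,0,-0.0005,0],
    [0,0,-0.0005,0],
  ],
)

```text
t: 27.0
eef_pos: [0.4319, 0.2626, 0.0199]
tool_rot: [[1.0, -0.0, -0.0], [-0.0, -1.0, 0.0], [-0.0, -0.0, -1.0]]
ft_force: [-1.4, -0.3, 3.5]
width: 0.0114
grasp_force: 32.8
```

Emit:
send_rows(
  motion=[
    [0,0,0,0],
    [0,0,0,0],
    [0,0,0,0],
    [0,0,0,0],
    [0,0,0,0],
  ],
  grip=0.35,
)

```text
t: 27.42
eef_pos: [0.4319, 0.2626, 0.0197]
tool_rot: [[1.0, -0.0, 0.0], [-0.0, -1.0, -0.0], [0.0, 0.0, -1.0]]
ft_force: [-0.0, 1.1, 0.2]
width: 0.03
grasp_force: 0.0
```

Emit:
send_rows(
  motion=[
    [0,0,-0.01,0],
    [0,0,-0.03,0],
    [0,0,-0.06,0],
    [0,0,-0.09,0],
    [0,0,-0.12,0],
  ],
)

```text
t: 27.83
eef_pos: [0.4317, 0.2619, 0.1412]
tool_rot: [[1.0, -0.001, -0.0], [-0.001, -1.0, -0.001], [-0.0, 0.001, -1.0]]
ft_force: [-0.3, 0.4, 0.7]
width: 0.0302
grasp_force: 0.0
```

Emit:
send_rows(
  motion=[
    [-0.01,0.04,0,0],
    [-0.02,0.07,-0.02,0],
    [-0.02,0.09,-0.04,0],
    [-0.02,0.1,-0.05,0],
    [-0.02,0.1,-0.05,0],
  ],
)

```text
t: 28.25
eef_pos: [0.4132, 0.1605, 0.1915]
tool_rot: [[1.0, -0.005, 0.001], [-0.005, -1.0, 0.007], [0.001, -0.007, -1.0]]
ft_force: [1.0, -0.8, 0.1]
width: 0.0302
grasp_force: 0.0
```

Run:
```python
from h import *
s=ctrl.sense();print(s["t"],np.round(s["eef_pos"],4),s["width"])
c=cam("wrist");t=cam("top");b=cam("scene")
o=np.zeros((600,800,3),np.uint8);o[:384,:400]=c["color"][:,:400]
o[:300,400:]=cv2.resize(b["color"][100:250,190:390],(400,300));o[300:,400:]=cv2.resize(t["color"][100:300,90:357],(400,300))
cv2.imwrite("pics/v6.png",o[...,::-1])
```

```text
28.25 [0.4132 0.1605 0.1915] 0.030175588077607295
```

View pics/v6.png

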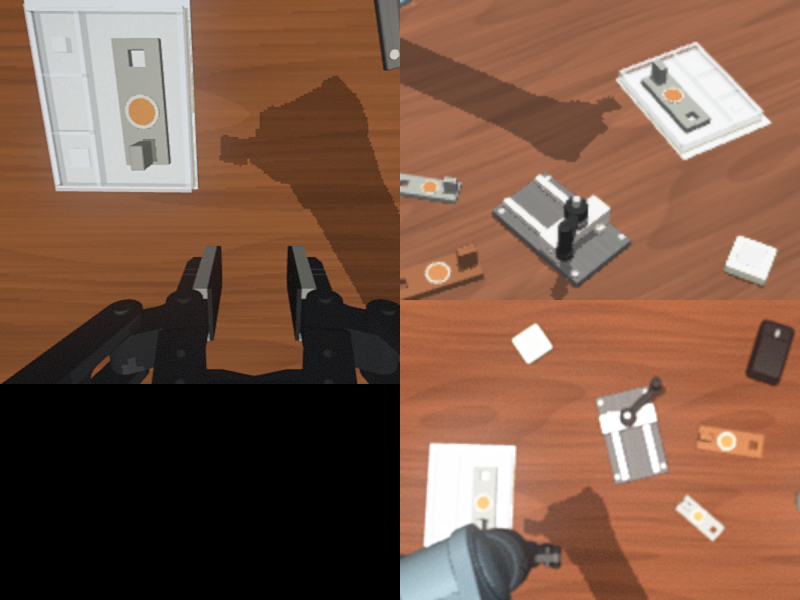

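The slide lies flat in the wide bay (wrist view (142,100)). The channel is empty, the case, mouse and look-alikes are where they were, and the gripper is clear. I'll let it settle, then hand in.

Emit:
send_rows(
  motion=[
    [0,0,0,0],
    [0,0,0,0],
    [0,0,0,0],
    [0,0,0,0],
    [0,0,0,0],
  ],
)

```text
t: 28.82
eef_pos: [0.4118, 0.1625, 0.1895]
tool_rot: [[1.0, 0.0, -0.0], [0.0, -1.0, -0.002], [-0.0, 0.002, -1.0]]
ft_force: [0.3, 0.1, 0.1]
width: 0.0301
grasp_force: 0.0
```

```bash
python3 -c "
from rig import ctrl;print(ctrl.finish_job())"
```

```text
the job is handed in; nothing more can be done
None
```

I backed the lever off clockwise to its felt stop, drew the slide straight out by its tab with little force, set it flat on the floor of the wide bay and handed the job in at about 29 s; no verdict was returned.

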